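# Load a humidity cassette into a latched climate unit

## Task

Load the fresh, blue-capped humidity cassette into the grey climate unit: turn the black latch on its hatch a quarter-turn clockwise to free the hatch, then swing the hatch up until it stands fully open, upright or beyond, and leave it so. Take the blue-capped cassette from the rack and, keeping it upright, set it down gently (do not drop it) in its seat between the two yellow bars on the floor of the unit's bay, fully home and let go. Leave the orange-capped cassette and everything else on the table where it stands.

Things in the scene. Friction and masses are not known exactly. Their poses are not given: they have to be found in the camera images.
- unit: Climate unit: grey steel box fixed to the table, its rim 107 mm above the table. Origin on the table under the bay's centre; x from the latch end to the hinge end, y left, z up. It spans -130 to +85 mm in x and +-85 mm in y. Under its hatch is one bay, open upward: 136 mm long in x (+-68), 72 mm wide in y (+-36), its floor 10 mm above the table.
- bay (a point): Centre of the bay's floor, axes as the unit's; 97 mm deep. Two yellow bars across the floor, 10 mm high, inner faces at x = +-28 mm, make the seat: the cassette goes home only with its 46 mm side along this x and its 62 mm side along this y. That leaves 5 mm beside its 62 mm span (no room for fingers) but 45 mm at each side of its 46 mm span.
- hatch_hinge (a point): Middle of the hatch's hinge line, at the unit's x = +85 mm, 107 mm above the table; axes as the unit's, the line runs along y. The hatch is a white plate lying on the rim: 215 mm from the hinge towards -x, 170 mm wide, 10 mm thick, underside level with the hinge line when shut.
- hatch (a joint): Hatch angle, rad: 0 shut, grows as the latch end swings up about the hinge, 1.57 upright, stop at 1.9. Stiff friction hinge (0.55 N m): stays where it is left, takes about 5 N at the latch to raise. Held shut while the latch reads less than about 1.05.
- latch_grip (a point): Grip point of the latch, on its turning axis, 29 mm above the hatch's upper face, 183 mm from the hinge line. Black bar handle 56 mm long, 15 mm thick, from 8 to 44 mm above the hatch face, on a disc 44 mm across and 12 mm high. y runs along the bar, z is the turning axis, out of the hatch. It rides with the hatch; below it a steel tongue stands 16 mm under the hatch's underside.
- latch (a joint): Latch angle, rad: 0 locked, bar along the unit's y; grows clockwise seen from above, to a stop at 1.57 where the bar points at the hinge. Starts at 0 to 0.25; the hatch is free above about 1.05. Friction 0.06 N m, stays where it is left.
- fresh_mid (a point): Centre of the fresh cassette: white upright box with a blue cap, 62 mm (x) by 46 mm (y) by 85 mm high (z, up), 0.17 to 0.35 kg, flat sides. It starts in one of the rack's two bays. The rack lets it be gripped only across its 62 mm, the unit's bay only across its 46 mm, so it must be set down on the table between and taken anew.
- spent_mid (a point): Centre of the spent cassette: the same box with an orange cap, in the rack's other bay. To be left there.
- rack_mid (a point): Centre of the rack, 50 mm above the table; fixed. Dark base 100 (x) by 138 (y) by 10 mm thick, on which the cassettes stand at y = +-31 mm, their x along the rack's. Three upright plates, 66 mm long in x, 10 mm thick, tops 100 mm above the table, at y = -62, 0, +62 mm, flank the cassettes with 3 mm to spare; the x ends are open.
- beaker_mid (a point): Centre of a glass beaker, 80 mm across, 100 mm high. Bystander.
- jar_mid (a point): Centre of an amber jar, 68 mm across, 85 mm high. Bystander.
- weight_mid (a point): Centre of a green glass weight, 90 by 55 by 28 mm high. Bystander.
- brush: Brush lying at the left side of the table. Bystander.
- spatula: Spatula lying at the right side of the table. Bystander.

How it is judged:
On the way, in this order (a step that is already met when the one before it is completed fails the run):
1. the latch is turned to its released position (value of joint latch above 1.1 rad), for 0.1 s.
2. the hatch is swung fully open (value of joint hatch above 1.4 rad), for 0.2 s.
At the end, for the whole second after the job is handed in: The blue-capped cassette stands on the bay floor between the yellow bars, upright within 0.08 rad, within 9 mm of the bay centre in x and 10 mm in y, centre 37 to 46.5 mm above the floor, its 62 mm side across the bay within 0.25 rad, still and let go; the hatch is open beyond 1.4 rad (x of fresh_mid in the frame of bay between -0.009 and 0.009 m and y of fresh_mid in the frame of bay between -0.01 and 0.01 m and z of fresh_mid in the frame of bay between 0.037 and 0.0465 m and angle between fresh_mid's own z axis and vertical below 0.08 rad and angle between the x axis of fresh_mid and the y axis of bay, either way round below 0.25 rad and value of joint hatch above 1.4 rad and linear speed of fresh below 0.02 m/s and contact force between fresh and the fingers below 0.1 N); the robot touches nothing.
It fails at once if the orange-capped cassette is disturbed (shifted more than 20 mm) (distance of spent_mid from where it was at the start of the episode above 0.02 m).
It fails at once if another thing on the table is disturbed (shifted more than 30 mm) (distance of any of beaker_mid, jar_mid, weight_mid, brush, spatula from where it was at the start of the episode above 0.03 m).
It fails at once if the blue-capped cassette is tipped over (more than 0.7 rad) (angle between fresh_mid's own z axis and vertical above 0.7 rad).
It fails at once if the cassette is dropped into the bay (faster than 0.4 m/s inside it) (linear speed of fresh above 0.4 m/s and z of fresh_mid in the frame of bay below 0.1 m and x of fresh_mid in the frame of bay between -0.068 and 0.068 m and y of fresh_mid in the frame of bay between -0.036 and 0.036 m).
It also fails if it takes over 72 s, if anything falls off the work surface, if the arm or the gripper's body presses on something with over 40 N, if the wrist force passes 120 N, or if a joint passes its speed limit or range.

## Robot

A 6-joint arm with a two-finger parallel gripper is mounted at the origin on the work surface. World frame = base frame: x ahead of the robot, y to its left, z up, the work surface at z = 0. Lengths are in m, angles in rad, forces in N, time in s.
With the tool pointing down it reaches from about 0.425 to 0.95 m from the base axis. Payload 3.5 kg.
Tool frame: the origin (TCP) lies between the finger pads; the fingertips stand 11 mm ahead of it and the grasp point (between the pads) lies 8 mm behind it; z points along the fingers, y is the line along which they close (so a half turn about z gives the same grasp; the last joint's range is limited). The gripper opens to 85 mm and grips with 20 to 120 N. Pads are 22 mm wide; open, the fingers measure 114 mm over their backs; the gripper's body (76 mm by 85 mm) begins 54 mm behind the grasp point. The pads swing forward as they close: fully open they stand 13 mm farther back than shut.
Start: joints at [1.178, 0.286, 1.577, -0, 1.279, -0.15], TCP at [0.162, 0.655, 0.242] pointing down, gripper open.
Joint ranges: [-2.77, 2.77], [-0.9, 2.22], [0.21, 2.48], [-1.53, 4.67], [0.24, 2.81], [-2.84, 2.84]. Speed limits (rad/s): [2.79, 2.79, 3.14, 3.14, 3.14, 3.14].

## Interface

Orientations are given as a unit quaternion [x, y, z, w].
In Python, from workcell import bot gives the robot as it stands. The module is installed in compiled form; this text tells all that it offers.
- The arm moves only by the shell command python3 -m inch 'ROWS' [FORCE]. ROWS is JSON, a list of rows, each an object with "twist": the turn, a rotation vector about the tool's x, y, z in degrees, a list of three; "translation": the shift along the tool's x, y, z in cm, a list of three; "jaw": the finger opening in cm, from 0 to 8.54. In form: [{"twist": [rx, ry, rz], "translation": [x, y, z], "jaw": jaw}, ...]. A call has 1 to 5 rows; each row shifts and turns the commanded pose from where the row before left it, along the tool's axes as they then stand; what a row does not reach is not made up. A row lasts 1/12 s, in which the tool goes at most 41.7 mm and 7.16 degrees, less where a joint would pass 70% of its speed; a pose out of reach is approached as far as the arm can. A call is refused whole if a number of a shift passes 4.17 or a number of a turn 7.16, either way. A call with a gripper value outside its range is refused whole. The fingers move at their own pace and stop on an object; FORCE is the grip in N (left out, the last holds). Time passes only in rows, so rows that do not move let the fingers close. It gives the time, the measured TCP pose, the force, the opening and the grip force at its end, in the units of the state.
- bot.read_state(): the state, without advancing time (a new reading comes with each control period).
- bot.capture(name): name is "scene" or "top" or "wrist"; returns a dict with "color" (420x560x3 uint8, red, green, blue), "camera_matrix" (3x3 intrinsics, pixels), "k1" (the pictures are not rectified: a ray, as slopes to the right and down, at radius r is drawn at 1 + k1 r^2 times it, then the intrinsics apply), "position" and "rotation" of the camera in the world. Camera axes: x right, y down, z forward; pixel columns grow to the right and rows downward; lengths in m; the calibration is good to about 2 mm. A picture is of the moment at which its call begins. There is no depth.
- bot.sign_off(): hands the job in; it is judged then, once.
Trained networks look in a picture, given as the dict that the camera call returned (one of the last four; its "shot" number tells which), for a name from the list of things; names that differ only in an ending like _2 or _b are one class to them, and where a whole thing is asked for, a point or a joint stands for the part that bears it (a point fixed in the world has none). Each returns a list of dicts, best first, with "confidence" (0 to 1); they miss things now and then, are a little off and sometimes report something else, mostly with a low value. They report only what shows in the picture. A call takes as long as a camera call.
- bot.boxes_of(picture, label): "location" ([column, row] in pixels, amid what is visible of it).
The state is a dict: "time": time; "joints": joint angles; "joint_vel": joint speeds; "joint_torque": joint torques, N m; "tool_pos": TCP position; "tool_rot": TCP orientation; "contact_force": force on the tool from outside, world axes, zero at the start; "wrist_torque": the same for the moment, N m; "finger_gap": finger opening in m; "gripper_force": force on a finger pad.
Only numpy, scipy, OpenCV 4.12 (cv2) and the standard library are available. Lean on these libraries where they do the work, as an engineer would, in place of code of your own. Each camera call takes 0.05 s, during which the arm holds its last target. There are 200 camera calls.

## Working session

There is one attempt and no reset: what is moved stays moved. The work goes in short steps, Python scripts to look and compute and a shell command to move; the robot and the scene stay as the last step left them, time stands still between calls to the robot, and variables do not carry over. Pictures are saved under pics/ and viewed, at most 11 in all, crops included, and the job is handed in when it is done.

```bash
mkdir -p pics; cat > h.py <<'E'
import numpy as np, cv2
from scipy.spatial.transform import Rotation as R
from workcell import bot
def snap(n,f=None):
    p=bot.capture(n)
    if f: cv2.imwrite(f'pics/{f}.png',p['color'][:,:,::-1])
    return p
def rot(p):
    r=np.array(p['rotation'],float)
    return r if r.shape==(3,3) else R.from_quat(r).as_matrix()
def ray(p,uv):
    K=np.array(p['camera_matrix']);k=p['k1']
    d=np.array([(uv[0]-K[0,2])/K[0,0],(uv[1]-K[1,2])/K[1,1]]);s=d.copy()
    for _ in range(20): s=d/(1+k*(s@s))
    v=rot(p)@np.r_[s,1]; return np.array(p['position']),v
def onz(p,uv,z):
    o,v=ray(p,uv); return o+v*(z-o[2])/v[2]
def proj(p,X):
    K=np.array(p['camera_matrix']);c=rot(p).T@(np.array(X)-p['position']);s=c[:2]/c[2];s=s*(1+p['k1']*(s@s))
    return np.array([K[0,0]*s[0]+K[0,2],K[1,1]*s[1]+K[1,2]])
def st():
    s=bot.read_state();T=R.from_quat(s['tool_rot']);
    print('t',round(s['time'],2),'pos',np.round(s['tool_pos'],4),'rpy',np.round(T.as_euler('xyz',degrees=True),1),'F',np.round(s['contact_force'],1),'gap',round(s['finger_gap'],4),'gf',np.round(s['gripper_force'],1),'q',np.round(s['joints'],2))
    return s,T
def go(P,yaw=None,rv=None):
    """tool-frame cm / deg to reach P with tool down & tool-y at yaw deg (mod 180)"""
    s,T=st(); d=T.inv().apply(np.array(P)-s['tool_pos'])*100
    print('trans cm',np.round(d,2))
    if yaw is not None:
        y=np.radians(yaw)
        for k in (0,np.pi):
            Y=np.array([-np.sin(y+k)*0+np.cos(y+k),np.sin(y+k),0]);Z=np.array([0,0,-1.]);X=np.cross(Y,Z)
            print('twist',np.round((T.inv()*R.from_matrix(np.c_[X,Y,Z])).as_rotvec(degrees=True),1))
E
python3 - <<'E'
from h import *
st()
N=['unit','bay','hatch_hinge','latch_grip','fresh_mid','spent_mid','rack_mid','beaker_mid','jar_mid','weight_mid']
Z=[.107,.107,.107,.146,.06,.06,.05,.05,.042,.014]
for c in ('top','scene'):
    p=snap(c,c); print(c,np.round(p['position'],3))
    for n,z in zip(N,Z):
        for b in bot.boxes_of(p,n)[:2]: print(n,np.round(b['location']),round(b['confidence'],2),np.round(onz(p,b['location'],z),3))
E
```

```text
t 0.0 pos [0.162  0.6546 0.2409] rpy [-179.9   -0.   166.1] F [0.4 0.1 0.1] gap 0.0853 gf 0.0 q [ 1.18  0.29  1.58  0.    1.28 -0.15]
top [ 0.487 -0.002  1.48 ]
unit [362. 226.] 0.77 [ 0.536 -0.238  0.107]
bay [365. 229.] 0.91 [ 0.529 -0.246  0.107]
hatch_hinge [362. 226.] 0.81 [ 0.537 -0.237  0.107]
hatch_hinge [189. 206.] 0.27 [0.588 0.264 0.107]
latch_grip [363. 253.] 0.75 [ 0.46  -0.234  0.146]
fresh_mid [205. 222.] 0.92 [0.544 0.225 0.06 ]
spent_mid [189. 207.] 0.9 [0.589 0.274 0.06 ]
rack_mid [200. 210.] 0.96 [0.582 0.241 0.05 ]
rack_mid [447. 218.] 0.74 [ 0.568 -0.501  0.05 ]
beaker_mid [282. 184.] 0.65 [ 0.665 -0.004  0.05 ]
beaker_mid [197. 212.] 0.5 [0.576 0.249 0.05 ]
jar_mid [326. 153.] 0.9 [ 0.761 -0.137  0.042]
jar_mid [366. 226.] 0.71 [ 0.538 -0.259  0.042]
weight_mid [268. 258.] 0.63 [0.438 0.035 0.014]
scene [ 1.005 -0.571  1.147]
unit [214. 270.] 0.92 [ 0.553 -0.26   0.107]
bay [215. 271.] 0.65 [ 0.556 -0.259  0.107]
hatch_hinge [212. 269.] 0.73 [ 0.547 -0.259  0.107]
latch_grip [194. 239.] 0.82 [ 0.458 -0.234  0.146]
latch_grip [214. 265.] 0.72 [ 0.559 -0.259  0.146]
fresh_mid [316. 177.] 0.79 [0.562 0.231 0.06 ]
fresh_mid [337. 129.] 0.62 [0.491 0.47  0.06 ]
spent_mid [322. 187.] 0.71 [0.603 0.207 0.06 ]
spent_mid [330. 172.] 0.53 [0.589 0.277 0.06 ]
rack_mid [321. 182.] 0.56 [0.586 0.228 0.05 ]
beaker_mid [302. 242.] 0.95 [ 0.672 -0.003  0.05 ]
jar_mid [300. 297.] 0.71 [ 0.774 -0.148  0.042]
weight_mid [250. 204.] 0.69 [0.437 0.026 0.014]
```

```bash
python3 - <<'E'
import cv2
a=cv2.imread('pics/top.png')
cv2.imwrite('pics/top2.png',cv2.resize(a[120:300,150:420],(800,533),interpolation=cv2.INTER_CUBIC))
E
```

```text
(no output)
```

View pics/top2.png

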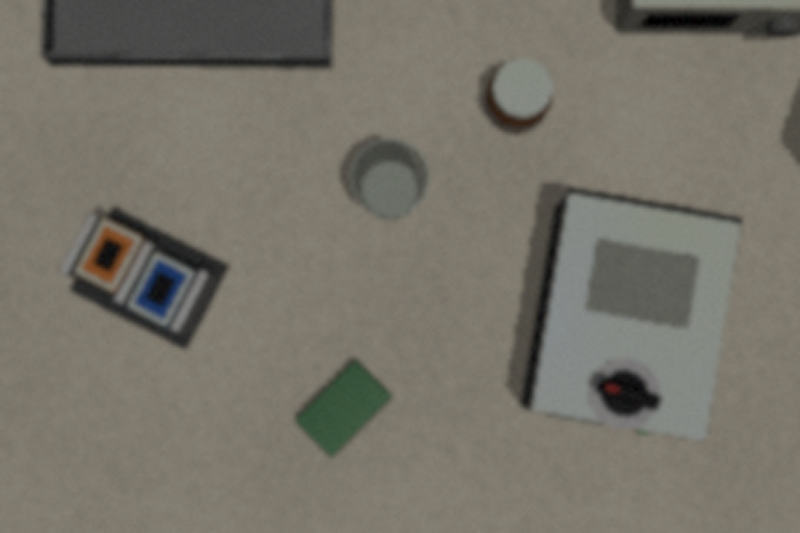

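View pics/scene.png

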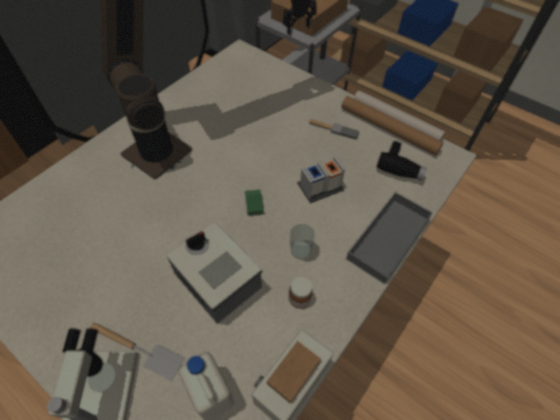

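The top view shows the hatch with its corners near (342,185), (400,193), (388,267), (328,258) full-frame pixels and the latch at (361,252). In the rack at (200,213), the blue cassette is at (205,217) and the orange one at (187,206).

```bash
python3 - <<'E'
from h import *
p=snap('top')
c=lambda x,y:(150+x/2.963,120+y/2.963)
Q=[onz(p,c(*q),.117) for q in [(570,192),(740,217),(706,437),(528,408)]]
Q=np.array(Q);print(np.round(Q,3));ctr=Q.mean(0)
print('ctr',ctr, 'len',np.linalg.norm(Q[0]-Q[3]),np.linalg.norm(Q[1]-Q[2]),'w',np.linalg.norm(Q[0]-Q[1]),np.linalg.norm(Q[3]-Q[2]))
d=(Q[0]-Q[3])+(Q[1]-Q[2]);print('yaw',np.degrees(np.arctan2(d[1],d[0])))
hsv=cv2.cvtColor(p['color'],cv2.COLOR_RGB2HSV)
for n,lo,hi in (('blue',100,130),('orange',5,20)):
    m=((hsv[...,0]>=lo)&(hsv[...,0]<=hi)&(hsv[...,1]>120)).astype(np.uint8); m[:, :170]=0;m[:,230:]=0;m[:190]=0;m[240:]=0
    pts=cv2.findNonZero(m).reshape(-1,2).astype(float)
    W=np.array([onz(p,q,.095) for q in pts])[:,:2]
    r=cv2.minAreaRect(W.astype(np.float32)*1000);print(n,len(pts),r)
w=[onz(p,c(*q),.0)[:2] for q in [(110,207),(228,265),(187,347),(72,290)]];print(np.round(w,3),np.mean(w,0))
w=[onz(p,c(*q),.028)[:2] for q in [(353,358),(391,396),(333,456),(295,417)]];print(np.round(w,3),np.mean(w,0))
l=[onz(p,c(*q),.161)[:2] for q in [(597,380),(659,403),(612,388)]];print(np.round(l,3))
E
```

```text
[[ 0.655 -0.179  0.117]
 [ 0.632 -0.343  0.117]
 [ 0.42  -0.31   0.117]
 [ 0.445 -0.139  0.117]]
ctr [ 0.53793391 -0.2429596   0.117     ] len 0.21330127529387322 0.21512495520121971 w 0.16604442432342975 0.17262866168802835
yaw -9.767167909747785
blue 112 ((557.044921875, 222.947998046875), (27.64645767211914, 44.437198638916016), 64.58599853515625)
orange 128 ((590.4579467773438, 275.2963562011719), (29.936294555664062, 45.72589874267578), 62.70969772338867)
[[0.647 0.292]
 [0.587 0.166]
 [0.5   0.207]
 [0.559 0.33 ]] [0.57348088 0.2488772 ]
[[ 0.491  0.032]
 [ 0.453 -0.008]
 [ 0.391  0.051]
 [ 0.43   0.091]] [0.44101882 0.04143374]
[[ 0.473 -0.199]
 [ 0.453 -0.257]
 [ 0.466 -0.213]]
```

The cassette and hatch poses are good enough. The unit yaw is about -9.8°, its latch is near (0.464,-0.230), and the bar is turned about 9° already. I'll swing over to the latch.

```bash
R='';
python3 -m inch '[{"twist":[0,0,3.8],"translation":[-3.9,-1.2,0],"jaw":5},{"twist":[0,0,3.8],"translation":[-3.9,-1.2,0],"jaw":5},{"twist":[0,0,3.8],"translation":[-3.9,-1.2,0],"jaw":5},{"twist":[0,0,3.8],"translation":[-3.9,-1.2,0],"jaw":5},{"twist":[0,0,3.8],"translation":[-3.9,-1.2,0],"jaw":5}]' 40
python3 -m inch '[{"twist":[0,0,3.8],"translation":[-3.9,-1.2,0],"jaw":5},{"twist":[0,0,3.8],"translation":[-3.9,-1.2,0],"jaw":5},{"twist":[0,0,3.8],"translation":[-3.9,-1.2,0],"jaw":5},{"twist":[0,0,3.8],"translation":[-3.9,-1.2,0],"jaw":5},{"twist":[0,0,3.8],"translation":[-3.9,-1.2,0],"jaw":5}]'
python3 -m inch '[{"twist":[0,0,3.8],"translation":[-3.9,-1.2,0],"jaw":5},{"twist":[0,0,3.8],"translation":[-3.9,-1.2,0],"jaw":5},{"twist":[0,0,3.8],"translation":[-3.9,-1.2,0],"jaw":5},{"twist":[0,0,3.8],"translation":[-3.9,-1.2,0],"jaw":5},{"twist":[0,0,3.8],"translation":[-3.9,-1.2,0],"jaw":5}]'
python3 -c "
from h import *
go([.464,-.230,.22],-19)"
```

```text
time: 1.57
tool_pos: [0.3223, 0.5273, 0.2424]
tool_rot: [0.285, 0.959, 0.0, 0.0]
contact_force: [1.0, 0.4, -0.5]
finger_gap: 0.0499
gripper_force: 0.0
time: 1.98
tool_pos: [0.4308, 0.3552, 0.2426]
tool_rot: [0.439, 0.898, 0.0, 0.0]
contact_force: [0.7, 0.3, -0.5]
finger_gap: 0.0497
gripper_force: 0.0
time: 2.4
tool_pos: [0.4772, 0.1574, 0.2427]
tool_rot: [0.581, 0.814, 0.0, 0.0]
contact_force: [0.5, 0.6, 0.2]
finger_gap: 0.0498
gripper_force: 0.0
t 2.4 pos [0.4772 0.1574 0.2427] rpy [179.9   0.  108.9] F [0.5 0.6 0.2] gap 0.0498 gf 0.0 q [ 0.12 -0.1   1.99 -0.    1.25 -0.21]
trans cm [-36.22 -13.8    2.27]
twist [ 0.1 -0.  37.9]
twist [ 0.000e+00  1.000e-01 -1.421e+02]
```

```bash

python3 -m inch '[{"twist":[0,0,3.8],"translation":[-3.95,-0.15,0],"jaw":5},{"twist":[0,0,3.8],"translation":[-3.95,-0.15,0],"jaw":5},{"twist":[0,0,3.8],"translation":[-3.95,-0.15,0],"jaw":5},{"twist":[0,0,3.8],"translation":[-3.95,-0.15,0],"jaw":5},{"twist":[0,0,3.8],"translation":[-3.95,-0.15,0],"jaw":5}]' 40 >/dev/null
python3 -m inch '[{"twist":[0,0,3.8],"translation":[-3.95,-0.15,0],"jaw":5},{"twist":[0,0,3.8],"translation":[-3.95,-0.15,0],"jaw":5},{"twist":[0,0,3.8],"translation":[-3.95,-0.15,0],"jaw":5},{"twist":[0,0,3.8],"translation":[-3.95,-0.15,0],"jaw":5},{"twist":[0,0,3.8],"translation":[-3.95,-0.15,0],"jaw":5}]' >/dev/null
python3 -m inch '[{"twist":[0,0,0],"translation":[0,0,0],"jaw":5},{"twist":[0,0,0],"translation":[0,0,0],"jaw":5}]' >/dev/null
python3 - <<'E'
from h import *
p=snap('wrist','w1')
for n in('latch_grip','hatch_hinge'):
  for b in bot.boxes_of(p,n)[:2]: print(n,b['location'],b['confidence'],onz(p,b['location'],.146))
print(p['position'])
go([.464,-.230,.22],-19)
E
```

```text
latch_grip [259.3, 219.3] 0.57 [ 0.4623857  -0.22529916  0.146     ]
hatch_hinge [367.2, 175.8] 0.76 [ 0.53692324 -0.22032109  0.146     ]
[ 0.50057203 -0.15304279  0.37369384]
t 3.55 pos [ 0.4757 -0.2279  0.2423] rpy [-180.    -0.    71.2] F [0.1 0.2 0.3] gap 0.0504 gf 0.0 q [-0.64 -0.04  1.94  0.    1.25 -0.31]
trans cm [-0.58 -1.04  2.23]
twist [-0.  -0.   0.2]
twist [   0.    -0.  -179.8]
```

View pics/w1.png

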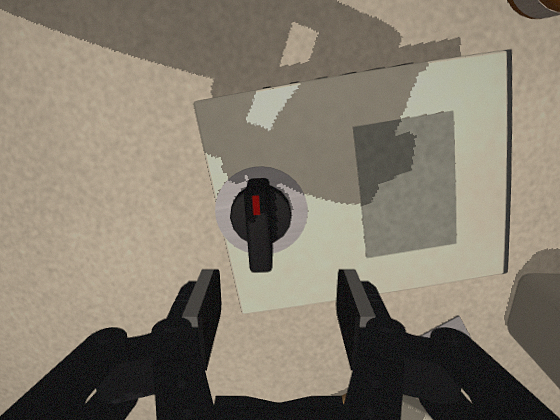

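The wrist view shows the bar from (258,180) to (261,272), nearly across the jaws, and hatch corners at (194,102), (511,50), (506,271), (243,313).

```bash
python3 - <<'E'
from h import *
p=snap('wrist')
Q=np.array([onz(p,q,.117) for q in [(194,102),(511,50),(506,271),(243,313)]]);print(np.round(Q,4))
for a,b in((0,1),(3,2),(0,3),(1,2)):
  d=Q[b]-Q[a];print(np.linalg.norm(d),np.degrees(np.arctan2(d[1],d[0])))
print(Q.mean(0))
B=[onz(p,q,.161) for q in [(258,180),(261,272)]];d=B[0]-B[1];print(np.round(B,4),np.linalg.norm(d),np.degrees(np.arctan2(d[1],d[0])), np.mean(B,0))
E
```

```text
[[ 0.445  -0.1386  0.117 ]
 [ 0.6578 -0.1732  0.117 ]
 [ 0.6302 -0.3372  0.117 ]
 [ 0.4184 -0.3034  0.117 ]]
0.2155503022481165 -9.254795331159043
0.21446797520429983 -9.07867442386169
0.1669609064336982 -99.17650049400532
0.16630369952519627 -99.54943019936353
[ 0.53785022 -0.23809722  0.117     ]
[[ 0.4733 -0.1943  0.161 ]
 [ 0.4545 -0.2519  0.161 ]] 0.060629982480160216 71.93276735540653 [ 0.46392205 -0.22310653  0.161     ]
```

```bash

python3 -m inch '[{"twist":[0,0,0],"translation":[-0.26,-1.2,2.5],"jaw":5},{"twist":[0,0,0],"translation":[0,0,2.5],"jaw":5},{"twist":[0,0,0],"translation":[0,0,2.0],"jaw":4.5},{"twist":[0,0,0],"translation":[0,0,1.7],"jaw":4},{"twist":[0,0,0],"translation":[0,0,1.2],"jaw":4}]' 40
python3 -m inch '[{"twist":[0,0,0],"translation":[0,0,0],"jaw":1},{"twist":[0,0,0],"translation":[0,0,0],"jaw":1},{"twist":[0,0,0],"translation":[0,0,0],"jaw":1},{"twist":[0,0,0],"translation":[0,0,0],"jaw":1},{"twist":[0,0,0],"translation":[0,0,0],"jaw":1}]'
```

```text
time: 4.02
tool_pos: [0.463, -0.2254, 0.1414]
tool_rot: [0.813, 0.582, -0.0, -0.001]
contact_force: [0.5, -0.5, -0.4]
finger_gap: 0.0402
gripper_force: 0.0
time: 4.43
tool_pos: [0.4632, -0.2263, 0.1436]
tool_rot: [0.814, 0.581, 0.0, -0.001]
contact_force: [-1.5, 5.2, 0.8]
finger_gap: 0.0142
gripper_force: 41.2
```

```bash

python3 -m inch '[{"twist":[0,0,5.6],"translation":[0,0,0],"jaw":1},{"twist":[0,0,5.6],"translation":[0,0,0],"jaw":1},{"twist":[0,0,5.6],"translation":[0,0,0],"jaw":1},{"twist":[0,0,5.6],"translation":[0,0,0],"jaw":1},{"twist":[0,0,5.6],"translation":[0,0,0],"jaw":1}]' 60
python3 -m inch '[{"twist":[0,0,5.6],"translation":[0,0,0],"jaw":1},{"twist":[0,0,5.6],"translation":[0,0,0],"jaw":1},{"twist":[0,0,5.6],"translation":[0,0,0],"jaw":1},{"twist":[0,0,5.6],"translation":[0,0,0],"jaw":1},{"twist":[0,0,5.6],"translation":[0,0,0],"jaw":1}]'
python3 -m inch '[{"twist":[0,0,5.6],"translation":[0,0,0],"jaw":1},{"twist":[0,0,5.6],"translation":[0,0,0],"jaw":1},{"twist":[0,0,5.6],"translation":[0,0,0],"jaw":1},{"twist":[0,0,4],"translation":[0,0,0],"jaw":1},{"twist":[0,0,0],"translation":[0,0,0],"jaw":1}]'
python3 -m inch '[{"twist":[0,0,0],"translation":[0,0,0],"jaw":1},{"twist":[0,0,0],"translation":[0,0,0],"jaw":1}]'
python3 -c "
from h import *
s,T=st();print(s['wrist_torque']);p=snap('wrist','w2')"
```

```text
time: 4.85
tool_pos: [0.4649, -0.2276, 0.1437]
tool_rot: [0.931, 0.365, 0.002, 0.002]
contact_force: [6.2, 1.6, -6.4]
finger_gap: 0.0141
gripper_force: 62.8
time: 5.27
tool_pos: [0.466, -0.2295, 0.1443]
tool_rot: [0.992, 0.129, 0.004, 0.004]
contact_force: [8.3, -4.3, -7.5]
finger_gap: 0.014
gripper_force: 62.5
time: 5.68
tool_pos: [0.4662, -0.2311, 0.1447]
tool_rot: [0.999, -0.051, 0.005, 0.005]
contact_force: [8.2, -8.0, -8.8]
finger_gap: 0.0139
gripper_force: 62.4
time: 5.85
tool_pos: [0.4662, -0.2311, 0.1447]
tool_rot: [0.999, -0.05, 0.005, 0.005]
contact_force: [7.3, -7.2, -8.5]
finger_gap: 0.014
gripper_force: 62.4
t 5.85 pos [ 0.4662 -0.2311  0.1447] rpy [179.5  -0.6  -5.7] F [ 7.3 -7.2 -8.5] gap 0.014 gf 62.4 q [-0.65  0.04  2.04 -0.    1.04  1.02]
[-1.13194929 -0.89081426  0.0226309 ]
```

View pics/w2.png

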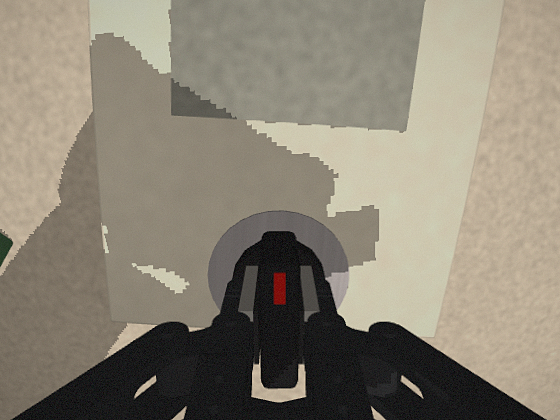

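The latch has turned to about 1.5 rad (bar vertical in the image at (280,290), pointing at the hinge). Now I'll lift along the hinge arc.

```bash

python3 -m inch '[{"twist":[0.25,-4,0],"translation":[0.31,0.02,-1.25],"jaw":1},{"twist":[0.25,-4,0],"translation":[0.31,0.02,-1.25],"jaw":1},{"twist":[0.25,-4,0],"translation":[0.31,0.02,-1.25],"jaw":1},{"twist":[0.25,-4,0],"translation":[0.31,0.02,-1.25],"jaw":1},{"twist":[0,0,0],"translation":[0,0,0],"jaw":1}]' 70
python3 -c "
from h import *
s,T=st();H=np.array([.538+.1075*.987,-.240-.1075*.16,.107]);ux=np.array([.987,-.16,0]);d=s['tool_pos']-H
print(d@ux,d[2],np.hypot(d@ux,d[2]),'hatch',np.degrees(np.arctan2(d[2],-d@ux)-np.arctan2(.0377,.179)),T.as_matrix()[:,2])"
```

```text
time: 6.32
tool_pos: [0.484, -0.2341, 0.1936]
tool_rot: [0.989, -0.049, -0.136, -0.011]
contact_force: [3.3, -6.0, -4.7]
finger_gap: 0.0136
gripper_force: 70.6
t 6.32 pos [ 0.484  -0.2341  0.1936] rpy [-179.5   15.7   -5.6] F [ 3.3 -6.  -4.7] gap 0.0136 gf 70.6 q [-0.59  0.17  1.82 -0.12  1.4   1.12]
-0.1617404672212885 0.08664705590297918 0.18348757732777088 hatch 16.285196406271528 [-0.26844753  0.03589718 -0.96262522]
```

```bash

python3 -m inch '[{"twist":[0.25,-4,0],"translation":[0.31,0.02,-1.25],"jaw":1},{"twist":[0.25,-4,0],"translation":[0.31,0.02,-1.25],"jaw":1},{"twist":[0.25,-4,0],"translation":[0.31,0.02,-1.25],"jaw":1},{"twist":[0.25,-4,0],"translation":[0.31,0.02,-1.25],"jaw":1},{"twist":[0.25,-4,0],"translation":[0.31,0.02,-1.25],"jaw":1}]'
python3 -m inch '[{"twist":[0.25,-4,0],"translation":[0.31,0.02,-1.25],"jaw":1},{"twist":[0.25,-4,0],"translation":[0.31,0.02,-1.25],"jaw":1},{"twist":[0.25,-4,0],"translation":[0.31,0.02,-1.25],"jaw":1},{"twist":[0.25,-4,0],"translation":[0.31,0.02,-1.25],"jaw":1},{"twist":[0,0,0],"translation":[0,0,0],"jaw":1}]'
python3 -c "
from h import *
s,T=st();H=np.array([.538+.1075*.987,-.240-.1075*.16,.107]);ux=np.array([.987,-.16,0]);d=s['tool_pos']-H
print(d@ux,d[2],np.hypot(d@ux,d[2]),'hatch',np.degrees(np.arctan2(d[2],-d@ux)-np.arctan2(.0377,.179)),T.as_matrix()[:,2])"
```

```text
time: 6.73
tool_pos: [0.5209, -0.2402, 0.2413]
tool_rot: [0.95, -0.048, -0.306, -0.031]
contact_force: [-0.3, -8.5, -8.8]
finger_gap: 0.014
gripper_force: 70.1
time: 7.15
tool_pos: [0.5627, -0.2473, 0.2701]
tool_rot: [0.897, -0.046, -0.438, -0.046]
contact_force: [-0.8, -6.5, 0.2]
finger_gap: 0.0143
gripper_force: 71.1
t 7.15 pos [ 0.5627 -0.2473  0.2701] rpy [-176.1   52.1   -3.9] F [-0.8 -6.5  0.2] gap 0.0143 gf 71.1 q [-0.48  0.6   1.27 -0.3   2.13  1.15]
-0.08188682805114066 0.16314103677014297 0.18253890129699538 hatch 51.45264891408218 [-0.78108731  0.12279692 -0.61222833]
```

```bash

python3 -m inch '[{"twist":[0,0,0],"translation":[0,0,0],"jaw":5},{"twist":[0,0,0],"translation":[0,0,0],"jaw":5},{"twist":[0,0,0],"translation":[0,0,0],"jaw":5},{"twist":[0,0,0],"translation":[0,0,-2],"jaw":5},{"twist":[0,0,0],"translation":[0,0,-4],"jaw":5}]'
python3 -m inch '[{"twist":[0,0,0],"translation":[-1,0,-4],"jaw":5},{"twist":[0,5,0],"translation":[-3,0,-2.5],"jaw":3},{"twist":[0,7,0],"translation":[-3,0,-2.5],"jaw":0},{"twist":[0,7,0],"translation":[-3.5,0,-2],"jaw":0},{"twist":[0,7,0],"translation":[-3.5,0,-2],"jaw":0}]'
python3 -c "
from h import *
go([.489,-.181,.35],81.5)"
```

```text
time: 7.57
tool_pos: [0.606, -0.2503, 0.3047]
tool_rot: [0.895, -0.044, -0.44, -0.051]
contact_force: [0.9, -0.3, -0.7]
finger_gap: 0.0504
gripper_force: 0.0
time: 7.98
tool_pos: [0.6, -0.259, 0.4936]
tool_rot: [0.973, -0.054, -0.22, -0.037]
contact_force: [0.7, -0.6, 2.0]
finger_gap: 0.0019
gripper_force: 0.0
t 7.98 pos [ 0.6    -0.259   0.4936] rpy [-176.9   25.6   -5.7] F [ 0.7 -0.6  2. ] gap 0.0019 gf 0.0 q [-0.52  0.42  1.01 -0.15  2.14  1.11]
trans cm [-4.47 -5.68 18.39]
twist [ -39.5   -3.7 -173.5]
twist [-2.4 25.6  2.1]
```

```bash

python3 -m inch '[{"twist":[-0.6,6.4,0.5],"translation":[-3,-2,1],"jaw":0},{"twist":[-0.6,6.4,0.5],"translation":[-3,-2,0.5],"jaw":0},{"twist":[-0.6,6.4,0.5],"translation":[-3,-2,0],"jaw":0},{"twist":[-0.6,6.4,0.5],"translation":[-3,-2,0],"jaw":0},{"twist":[0,0,0],"translation":[0,0,0],"jaw":0}]'
python3 -c "
from h import *
go([.489,-.181,.262],81.5)"
```

```text
time: 8.4
tool_pos: [0.4819, -0.1581, 0.5204]
tool_rot: [0.997, -0.073, 0.002, 0.001]
contact_force: [-0.2, 0.7, 1.8]
finger_gap: 0.0001
gripper_force: 0.0
t 8.4 pos [ 0.4819 -0.1581  0.5204] rpy [179.9  -0.2  -8.4] F [-0.2  0.7  1.8] gap 0.0001 gf 0.0 q [-0.52 -0.16  1.55 -0.    1.74  1.2 ]
trans cm [ 0.93  2.11 25.85]
twist [   0.4    0.2 -179.9]
twist [ 0.1 -0.2  0.1]
```

```bash

python3 -m inch '[{"twist":[0,0,0],"translation":[0,0.5,4],"jaw":0},{"twist":[0,0,0],"translation":[0,0.5,4],"jaw":0},{"twist":[0,0,0],"translation":[0,0.5,4],"jaw":0},{"twist":[0,0,0],"translation":[0,0.5,4],"jaw":0},{"twist":[0,0,0],"translation":[0.3,0.1,4],"jaw":0}]'
python3 -m inch '[{"twist":[0,0,0],"translation":[0,0,4],"jaw":0},{"twist":[0,0,0],"translation":[0,0,1.8],"jaw":0},{"twist":[0,0,0],"translation":[1.2,0,0],"jaw":0},{"twist":[0,0,0],"translation":[1.5,0,-0.2],"jaw":0},{"twist":[0,0,0],"translation":[1.5,0,-0.2],"jaw":0}]'
python3 -m inch '[{"twist":[0,0,0],"translation":[1.5,0,-0.3],"jaw":0},{"twist":[0,0,0],"translation":[1.5,0,-0.3],"jaw":0},{"twist":[0,0,0],"translation":[1.5,0,-0.3],"jaw":0},{"twist":[0,0,0],"translation":[1.5,0,-0.3],"jaw":0},{"twist":[0,0,0],"translation":[1.5,0,-0.3],"jaw":0}]'
```

```text
time: 8.82
tool_pos: [0.4882, -0.1857, 0.3133]
tool_rot: [0.997, -0.074, -0.003, 0.0]
contact_force: [-0.3, -0.0, 0.8]
finger_gap: -0.0002
gripper_force: 0.0
time: 9.23
tool_pos: [0.5271, -0.191, 0.2619]
tool_rot: [0.997, -0.073, -0.009, -0.001]
contact_force: [-25.5, 8.0, 32.5]
finger_gap: 0.0
gripper_force: 3.8
time: 9.65
tool_pos: [0.6086, -0.2054, 0.2909]
tool_rot: [0.997, -0.074, 0.006, 0.005]
contact_force: [-7.2, -0.5, 29.0]
finger_gap: -0.0001
gripper_force: 0.0
```

```bash
python3 -c "
from h import *
st()
a=snap('scene')['color'][140:340,120:320];b=snap('wrist')['color']
cv2.imwrite('pics/s3.png',np.hstack([cv2.resize(a,(400,400)),cv2.resize(b,(400,300))[[*range(300)]+[0]*100]])[:,:,::-1])"
```

```text
t 9.65 pos [ 0.6086 -0.2054  0.2909] rpy [179.5  -0.7  -8.4] F [-7.2 -0.5 29. ] gap -0.0001 gf 0.0 q [-0.48  0.18  1.62 -0.    1.33  1.24]
```

View pics/s3.png

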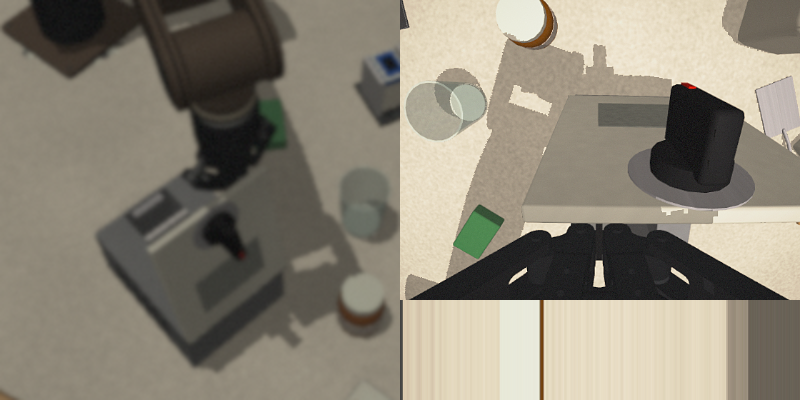

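```bash
cat >> h.py <<'E'
H=np.array([.644,-.257,.107]);ux=np.array([.987,-.16,0]);uy=np.array([.16,.987,0])
def plane(p,uv,y=.085):
    o,v=ray(p,uv);t=(y-(o-H)@uy)/(v@uy);P=o+v*t-H;return np.round([P@ux,P[2],np.degrees(np.arctan2(P[2],-P@ux))],3)
E
python3 -c "
from h import *
p=snap('wrist')
for q in [(175,290),(178,308),(238,133)]: print(plane(p,q))"
```

```text
[-3.200e-02  1.960e-01  8.068e+01]
[-4.100e-02  1.940e-01  7.808e+01]
[ 2.0000e-03 -5.7000e-02 -9.2074e+01]
```

The hatch stands near 78° (its near corner is at wrist pixel (175,290)), with the finger behind its edge. I'll keep pushing.

```bash

python3 -m inch '[{"twist":[0,0,0],"translation":[1,0,-0.4],"jaw":0},{"twist":[0,0,0],"translation":[1,0,-0.3],"jaw":0},{"twist":[0,0,0],"translation":[1,0,-0.2],"jaw":0},{"twist":[0,0,0],"translation":[1,0,0],"jaw":0},{"twist":[0,0,0],"translation":[1,0,0],"jaw":0}]'
python3 -m inch '[{"twist":[0,0,0],"translation":[1,0,0],"jaw":0},{"twist":[0,0,0],"translation":[0,0,0],"jaw":0}]'
python3 -c "
from h import *
s,T=st();d=np.array(s['tool_pos'])-H;print(d@ux,d@uy,d[2])
a=snap('scene')['color'][140:340,120:320]
cv2.imwrite('pics/s4.png',cv2.resize(a,(500,500))[:,:,::-1])"
```

```text
time: 10.22
tool_pos: [0.6536, -0.2101, 0.2842]
tool_rot: [0.997, -0.074, -0.004, -0.0]
contact_force: [-3.1, 0.5, 1.9]
finger_gap: 0.0002
gripper_force: 1.6
time: 10.38
tool_pos: [0.6644, -0.2116, 0.2826]
tool_rot: [0.997, -0.074, -0.004, -0.001]
contact_force: [0.1, 0.5, 0.1]
finger_gap: -0.0002
gripper_force: 0.0
t 10.38 pos [ 0.6644 -0.2116  0.2826] rpy [-180.     0.5   -8.4] F [0.1 0.5 0.1] gap -0.0002 gf 0.0 q [-0.45  0.31  1.47 -0.    1.37  1.27]
0.012830199150598288 0.04801730749911401 0.17560555315277515
```

View pics/s4.png

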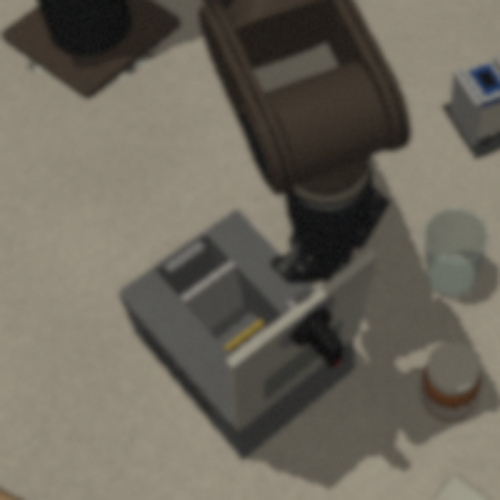

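The hatch stands upright and slightly beyond (its edge runs from about (235,360) to (370,255)), and a yellow bar is visible in the bay at (245,335). Next I'll back off and swing to the rack.

```bash

python3 -m inch '[{"twist":[0,0,0],"translation":[-4,0,0],"jaw":0},{"twist":[0,0,0],"translation":[-4,0,0],"jaw":4},{"twist":[0,0,-6.7],"translation":[-0.76,-3.93,0],"jaw":8.5},{"twist":[0,0,-6.7],"translation":[-0.3,-4,0],"jaw":8.5},{"twist":[0,0,-6.7],"translation":[0.17,-4,0],"jaw":8.5}]'  >/dev/null
python3 -m inch '[{"twist":[0,0,-6.7],"translation":[0.63,-3.95,0],"jaw":8.5},{"twist":[0,0,-6.7],"translation":[1.1,-3.85,0],"jaw":8.5},{"twist":[0,0,-6.7],"translation":[1.56,-3.68,0],"jaw":8.5},{"twist":[0,0,-6.7],"translation":[1.97,-3.48,0],"jaw":8.5},{"twist":[0,0,-6.7],"translation":[2.35,-3.24,0],"jaw":8.5}]' >/dev/null
python3 -m inch '[{"twist":[0,0,-6.7],"translation":[2.73,-2.93,0],"jaw":8.5},{"twist":[0,0,-6.7],"translation":[3.04,-2.6,0],"jaw":8.5},{"twist":[0,0,-6.7],"translation":[3.3,-2.24,0],"jaw":8.5},{"twist":[0,0,0],"translation":[0,0,0],"jaw":8.5},{"twist":[0,0,0],"translation":[0,0,0],"jaw":8.5}]'
python3 -c "
from h import *
p=snap('wrist','w5')
for n in('fresh_mid','spent_mid'):
  for b in bot.boxes_of(p,n)[:2]: print(n,b['location'],b['confidence'],onz(p,b['location'],.08))
go([.557,.223,.2],-25.5)
p=snap('top')
for b in bot.boxes_of(p,'hatch_hinge')[:2]:print(b)
"
```

```text
time: 11.68
tool_pos: [0.5651, 0.242, 0.2847]
tool_rot: [0.841, 0.541, -0.003, -0.003]
contact_force: [0.2, -1.0, -0.1]
finger_gap: 0.0853
gripper_force: 0.0
fresh_mid [281.2, 205.2] 0.97 [0.55538049 0.22057366 0.08      ]
spent_mid [291.8, 134.6] 0.87 [0.59166339 0.27725058 0.08      ]
t 11.83 pos [0.5661 0.2389 0.2845] rpy [-1.796e+02  1.000e-01  6.510e+01] F [-0.7  0.1  0.3] gap 0.0847 gf 0.0 q [0.23 0.13 1.68 0.   1.34 0.67]
trans cm [-1.82 -0.09  8.46]
twist [-0.4  0.1  0.6]
twist [-1.000e-01 -7.000e-01 -1.794e+02]
{'location': [370.6, 212.7], 'confidence': 0.77}
```

View pics/w5.png

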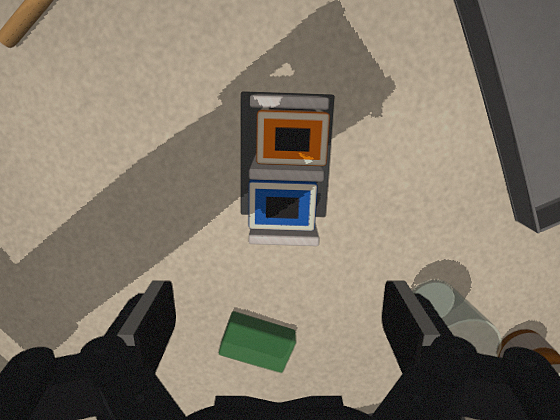

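The wrist view shows the blue cassette's top with corners (250,182), (317,181), (315,229), (250,230), aligned with the jaws. The orange one is above it at (292,137).

```bash
python3 -c "
from h import *
p=snap('wrist')
Q=np.array([onz(p,q,.095) for q in [(250,182),(317,181),(315,229),(250,230)]]);c=Q.mean(0);print(np.round(Q,4),c)
for a,b in((0,1),(3,2),(0,3),(1,2)):
  d=Q[b]-Q[a];print(np.linalg.norm(d),np.degrees(np.arctan2(d[1],d[0])))
go([c[0],c[1],.06],-25.5)
"
```

```text
[[0.5421 0.2529 0.095 ]
 [0.5968 0.2286 0.095 ]
 [0.5771 0.1871 0.095 ]
 [0.5217 0.2116 0.095 ]] [0.55945926 0.22005939 0.095     ]
0.059839799969034956 -23.962116222572938
0.06059455774623055 -23.84878885114885
0.046006347886056835 -116.33556687105268
0.045861464133807234 -115.39974681148429
t 11.98 pos [0.5664 0.2385 0.2844] rpy [-1.795e+02  1.000e-01  6.510e+01] F [0.2 0.2 0.5] gap 0.0851 gf 0.0 q [0.23 0.13 1.68 0.   1.34 0.67]
trans cm [-1.93  0.33 22.44]
twist [-0.5  0.1  0.6]
twist [-1.000e-01 -7.000e-01 -1.794e+02]
```

```bash

python3 -m inch '[{"twist":[-0.5,0,0.3],"translation":[-1.9,0.15,3],"jaw":8.5},{"twist":[0,0,0],"translation":[0,0,4],"jaw":8.5},{"twist":[0,0,0],"translation":[0,0,4],"jaw":8.5},{"twist":[0,0,0],"translation":[0,0,4],"jaw":8.5},{"twist":[0,0,0],"translation":[0,0,3],"jaw":8.5}]'
python3 -m inch '[{"twist":[0,0,0],"translation":[0,0,2],"jaw":8.5},{"twist":[0,0,0],"translation":[0,0,1.5],"jaw":8.5},{"twist":[0,0,0],"translation":[0,0,1],"jaw":8.5},{"twist":[0,0,0],"translation":[0,0,0],"jaw":8.5},{"twist":[0,0,0],"translation":[0,0,0],"jaw":8.5}]'
python3 -m inch '[{"twist":[0,0,0],"translation":[0,0,0],"jaw":6.8},{"twist":[0,0,0],"translation":[0,0,0],"jaw":6.4},{"twist":[0,0,0],"translation":[0,0,0],"jaw":5.8},{"twist":[0,0,0],"translation":[0,0,0],"jaw":5},{"twist":[0,0,0],"translation":[0,0,0],"jaw":5}]' 30
```

```text
time: 12.4
tool_pos: [0.5579, 0.2202, 0.101]
tool_rot: [0.844, 0.536, -0.002, 0.0]
contact_force: [-0.4, -0.1, -0.1]
finger_gap: 0.0851
gripper_force: 0.0
time: 12.82
tool_pos: [0.5595, 0.2212, 0.0595]
tool_rot: [0.844, 0.536, -0.001, 0.001]
contact_force: [0.7, -1.5, 1.1]
finger_gap: 0.0849
gripper_force: 0.0
time: 13.23
tool_pos: [0.56, 0.2221, 0.0613]
tool_rot: [0.844, 0.537, 0.0, 0.001]
contact_force: [-1.7, -0.3, 6.9]
finger_gap: 0.0617
gripper_force: 35.0
```

```bash

python3 -m inch '[{"twist":[0,0,0],"translation":[0,0,-1],"jaw":5},{"twist":[0,0,0],"translation":[0,0,-2],"jaw":5},{"twist":[0,0,0],"translation":[0,0,-3],"jaw":5},{"twist":[0,0,0],"translation":[0,0,-3],"jaw":5},{"twist":[0,0,0],"translation":[0,0,-3],"jaw":5}]' 45
python3 -m inch '[{"twist":[0,0,0],"translation":[0,0,-0.5],"jaw":5},{"twist":[0,0,0],"translation":[0,0,0],"jaw":5}]'
python3 -c "
from h import *
go([.55,-.05,.053],-99.2)"
```

```text
time: 13.65
tool_pos: [0.5583, 0.2216, 0.1796]
tool_rot: [0.844, 0.537, -0.001, 0.001]
contact_force: [0.3, 0.1, -3.5]
finger_gap: 0.0619
gripper_force: 50.4
time: 13.82
tool_pos: [0.5607, 0.2222, 0.187]
tool_rot: [0.844, 0.537, 0.002, 0.002]
contact_force: [-1.1, -0.4, -4.0]
finger_gap: 0.0617
gripper_force: 50.8
t 13.82 pos [0.5607 0.2222 0.187 ] rpy [ 1.797e+02 -1.000e-01  6.490e+01] F [-1.1 -0.4 -4. ] gap 0.0617 gf 50.8 q [ 0.21  0.18  1.81 -0.    1.15  0.65]
trans cm [-25.13  10.49  13.41]
twist [ 0.2 -0.3 74.1]
twist [   0.3    0.2 -105.9]
```

```bash

python3 -m inch '[{"twist":[0,0,5.3],"translation":[-1.8,0.76,0],"jaw":5},{"twist":[0,0,5.3],"translation":[-1.72,0.92,0],"jaw":5},{"twist":[0,0,5.3],"translation":[-1.63,1.07,0],"jaw":5},{"twist":[0,0,5.3],"translation":[-1.52,1.22,0],"jaw":5},{"twist":[0,0,5.3],"translation":[-1.4,1.35,0],"jaw":5}]' >/dev/null
python3 -m inch '[{"twist":[0,0,5.3],"translation":[-1.28,1.47,0],"jaw":5},{"twist":[0,0,5.3],"translation":[-1.13,1.59,0],"jaw":5},{"twist":[0,0,5.3],"translation":[-0.98,1.69,0],"jaw":5},{"twist":[0,0,5.3],"translation":[-0.82,1.77,0],"jaw":5},{"twist":[0,0,5.3],"translation":[-0.65,1.84,0],"jaw":5}]' >/dev/null
python3 -m inch '[{"twist":[0,0,5.3],"translation":[-0.47,1.89,1],"jaw":5},{"twist":[0,0,5.3],"translation":[-0.31,1.93,1],"jaw":5},{"twist":[0,0,5.3],"translation":[-0.13,1.95,1],"jaw":5},{"twist":[0,0,5.2],"translation":[0.07,1.95,1],"jaw":5},{"twist":[0,0,0],"translation":[0,0,0],"jaw":5}]'
python3 -m inch '[{"twist":[0,0,0],"translation":[0,0,0],"jaw":5},{"twist":[0,0,0],"translation":[0,0,0],"jaw":5}]'>/dev/null
python3 -c "
from h import *
go([.55,-.05,.053],-99.2)"
```

```text
time: 15.07
tool_pos: [0.5449, -0.0531, 0.1389]
tool_rot: [0.997, -0.083, -0.005, 0.001]
contact_force: [-1.0, -0.2, -2.7]
finger_gap: 0.0614
gripper_force: 50.7
t 15.23 pos [ 0.5473 -0.0505  0.1428] rpy [180.    0.2  -9.1] F [ 0.2  0.6 -3.2] gap 0.0618 gf 50.7 q [-0.28  0.12  1.97 -0.    1.06  1.45]
trans cm [ 0.29 -0.1   8.98]
twist [0.  0.2 0.1]
twist [-3.000e-01  1.000e-01 -1.799e+02]
```

```bash

python3 -m inch '[{"twist":[0,0,0],"translation":[0,0,1.5],"jaw":5},{"twist":[0,0,0],"translation":[0,0,2],"jaw":5},{"twist":[0,0,0],"translation":[0,0,2],"jaw":5},{"twist":[0,0,0],"translation":[0,0,1.5],"jaw":5},{"twist":[0,0,0],"translation":[0,0,0.8],"jaw":5}]'
python3 -m inch '[{"twist":[0,0,0],"translation":[0,0,0.5],"jaw":5},{"twist":[0,0,0],"translation":[0,0,0.3],"jaw":5},{"twist":[0,0,0],"translation":[0,0,0.2],"jaw":5},{"twist":[0,0,0],"translation":[0,0,0.2],"jaw":5},{"twist":[0,0,0],"translation":[0,0,0],"jaw":5}]'
```

```text
time: 15.65
tool_pos: [0.5469, -0.0496, 0.0644]
tool_rot: [0.997, -0.079, -0.002, 0.0]
contact_force: [-0.1, 0.0, -4.1]
finger_gap: 0.0615
gripper_force: 50.8
time: 16.07
tool_pos: [0.5488, -0.0513, 0.0553]
tool_rot: [0.997, -0.08, 0.001, 0.001]
contact_force: [-0.4, 0.3, -3.6]
finger_gap: 0.0615
gripper_force: 50.8
```

```bash

python3 -m inch '[{"twist":[0,0,0],"translation":[0,0,0.15],"jaw":5},{"twist":[0,0,0],"translation":[0,0,0.15],"jaw":5},{"twist":[0,0,0],"translation":[0,0,0],"jaw":5}]'
python3 -m inch '[{"twist":[0,0,0],"translation":[0,0,0.15],"jaw":5},{"twist":[0,0,0],"translation":[0,0,0],"jaw":5},{"twist":[0,0,0],"translation":[0,0,0],"jaw":5}]'
```

```text
time: 16.32
tool_pos: [0.5484, -0.0513, 0.0518]
tool_rot: [0.997, -0.08, 0.0, 0.001]
contact_force: [0.5, -0.0, -2.8]
finger_gap: 0.0615
gripper_force: 50.8
time: 16.57
tool_pos: [0.5486, -0.0513, 0.0513]
tool_rot: [0.997, -0.08, -0.0, 0.001]
contact_force: [-3.5, 0.2, 4.8]
finger_gap: 0.0615
gripper_force: 51.4
```

```bash

python3 -m inch '[{"twist":[0,0,0],"translation":[0,0,0],"jaw":6.8},{"twist":[0,0,0],"translation":[0,0,0],"jaw":8.5},{"twist":[0,0,0],"translation":[0,0,0],"jaw":8.5},{"twist":[0,0,0],"translation":[0,0,-2],"jaw":8.5},{"twist":[0,0,0],"translation":[0,0,-4],"jaw":8.5}]' >/dev/null
python3 -m inch '[{"twist":[0,0,0],"translation":[0,0,-4],"jaw":8.5},{"twist":[0,0,-3],"translation":[0,0,-4],"jaw":8.5},{"twist":[0,0,-7],"translation":[0,0,-2],"jaw":8.5},{"twist":[0,0,-7],"translation":[0,0,0],"jaw":8.5},{"twist":[0,0,-7],"translation":[0,0,0],"jaw":8.5}]' >/dev/null
python3 -m inch '[{"twist":[0,0,-7],"translation":[0,0,0],"jaw":8.5},{"twist":[0,0,-7],"translation":[0,0,0],"jaw":8.5},{"twist":[0,0,-7],"translation":[0,0,0],"jaw":8.5},{"twist":[0,0,-7],"translation":[0,0,0],"jaw":8.5},{"twist":[0,0,-7],"translation":[0,0,0],"jaw":8.5}]' >/dev/null
python3 -m inch '[{"twist":[0,0,-7],"translation":[0,0,0],"jaw":8.5},{"twist":[0,0,-7],"translation":[0,0,0],"jaw":8.5},{"twist":[0,0,-7],"translation":[0,0,0],"jaw":8.5},{"twist":[0,0,-7],"translation":[0,0,0],"jaw":8.5},{"twist":[0,0,-3],"translation":[0,0,0],"jaw":8.5}]' >/dev/null
python3 -m inch '[{"twist":[0,0,0],"translation":[0,0,0],"jaw":8.5},{"twist":[0,0,0],"translation":[0,0,0],"jaw":8.5}]'
python3 -c "
from h import *
p=snap('wrist','w6')
for b in bot.boxes_of(p,'fresh_mid')[:2]: print(b['location'],b['confidence'],onz(p,b['location'],.08))
go([.5486,-.0513,.055],-9.2)"
```

```text
time: 18.4
tool_pos: [0.5484, -0.051, 0.2101]
tool_rot: [0.762, 0.648, -0.001, 0.001]
contact_force: [-0.8, 0.1, 0.8]
finger_gap: 0.085
gripper_force: 0.0
[275.4, 196.9] 0.91 [ 0.54650479 -0.04407601  0.08      ]
t 18.5 pos [ 0.5484 -0.051   0.2102] rpy [1.80e+02 1.00e-01 8.08e+01] F [-0.5  0.6 -0.5] gap 0.0851 gf 0.0 q [-0.28  0.04  1.91 -0.    1.18 -0.11]
trans cm [-0.    0.02 15.52]
twist [ 0.   0.1 -0. ]
twist [ 1.0e-01 -0.0e+00  1.8e+02]
```

View pics/w6.png

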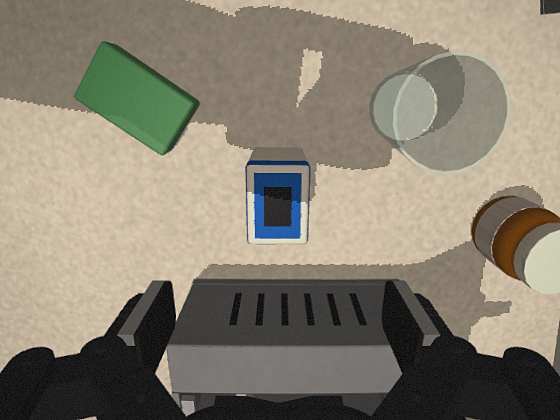

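The cassette stands upright on the table with its top corners at (246,163), (309,163), (308,243), (248,243), square to the jaws.

```bash
python3 -c "
from h import *
p=snap('wrist')
Q=np.array([onz(p,q,.085) for q in [(246,163),(309,163),(308,243),(248,243)]]);c=Q.mean(0);print(c)
for a,b in((0,1),(3,2),(0,3),(1,2)):
  d=Q[b]-Q[a];print(np.linalg.norm(d),np.degrees(np.arctan2(d[1],d[0])))
go([c[0],c[1],.055],-9.2)"
```

```text
[ 0.54748869 -0.0485422   0.085     ]
0.04429922671460085 -9.306870958764469
0.045295536971914144 -9.311552406933115
0.061012117923978454 -99.44734144697487
0.06102151035347328 -98.51181479851066
t 18.55 pos [ 0.5484 -0.051   0.2102] rpy [1.80e+02 1.00e-01 8.08e+01] F [ 0.6  0.4 -0.6] gap 0.085 gf 0.0 q [-0.28  0.04  1.91 -0.    1.18 -0.11]
trans cm [ 0.25 -0.13 15.52]
twist [ 0.   0.1 -0. ]
twist [ 1.0e-01 -0.0e+00  1.8e+02]
```

```bash

python3 -m inch '[{"twist":[0,0,0],"translation":[0,0,3],"jaw":8.5},{"twist":[0,0,0],"translation":[0,0,3.5],"jaw":8.5},{"twist":[0,0,0],"translation":[0,0,3.5],"jaw":8.5},{"twist":[0,0,0],"translation":[0,0,3],"jaw":8.5},{"twist":[0,0,0],"translation":[0,0,1.5],"jaw":8.5}]' >/dev/null
python3 -m inch '[{"twist":[0,0,0],"translation":[0,0,1],"jaw":8.5},{"twist":[0,0,0],"translation":[0,0,0],"jaw":8.5},{"twist":[0,0,0],"translation":[0,0,0],"jaw":6},{"twist":[0,0,0],"translation":[0,0,0],"jaw":5},{"twist":[0,0,0],"translation":[0,0,0],"jaw":4.3}]' 30
python3 -m inch '[{"twist":[0,0,0],"translation":[0,0,0],"jaw":3.5},{"twist":[0,0,0],"translation":[0,0,0],"jaw":3.5},{"twist":[0,0,0],"translation":[0,0,0],"jaw":3.5}]' 45
python3 -m inch '[{"twist":[0,0,0],"translation":[0,0,-1],"jaw":3.5},{"twist":[0,0,0],"translation":[0,0,-2],"jaw":3.5},{"twist":[0,0,0],"translation":[0,0,-3],"jaw":3.5},{"twist":[0,0,0],"translation":[0,0,-4],"jaw":3.5},{"twist":[0,0,0],"translation":[0,0,-4],"jaw":3.5}]' 
python3 -m inch '[{"twist":[0,0,0],"translation":[0,0,-2],"jaw":3.5},{"twist":[0,0,0],"translation":[0,0,0],"jaw":3.5},{"twist":[0,0,0],"translation":[0,0,0],"jaw":3.5}]' 
python3 - <<'E'
from h import *
s,T=st();p=snap('wrist','w7')
t=snap('top');cv2.imwrite('pics/w7.png',np.hstack([cv2.resize(p['color'],(400,300)),cv2.resize(t['color'][160:280,310:470],(400,300))])[:,:,::-1])
U=np.array([.560,-.2435,0])
go([U[0],U[1],.21],-9.2)
E
```

```text
time: 19.38
tool_pos: [0.5498, -0.0516, 0.0572]
tool_rot: [0.761, 0.648, 0.0, 0.002]
contact_force: [0.6, -0.0, 0.6]
finger_gap: 0.0512
gripper_force: 0.0
time: 19.63
tool_pos: [0.5492, -0.0514, 0.0572]
tool_rot: [0.761, 0.648, -0.0, 0.001]
contact_force: [-2.7, -0.0, 6.5]
finger_gap: 0.0453
gripper_force: 50.0
time: 20.05
tool_pos: [0.5468, -0.0505, 0.1953]
tool_rot: [0.761, 0.648, -0.002, -0.001]
contact_force: [1.5, 0.0, -3.2]
finger_gap: 0.0457
gripper_force: 49.2
time: 20.3
tool_pos: [0.5486, -0.051, 0.216]
tool_rot: [0.761, 0.648, 0.0, 0.002]
contact_force: [0.6, -1.1, -4.5]
finger_gap: 0.0457
gripper_force: 49.4
t 20.3 pos [ 0.5486 -0.051   0.216 ] rpy [1.799e+02 1.000e-01 8.080e+01] F [ 0.6 -1.1 -4.5] gap 0.0457 gf 49.4 q [-0.28  0.04  1.91 -0.    1.19 -0.12]
t 20.4 pos [ 0.5466 -0.0504  0.2122] rpy [-1.797e+02  1.000e-01  8.080e+01] F [-0.  -0.9 -4. ] gap 0.0457 gf 49.4 q [-0.28  0.04  1.91 -0.    1.19 -0.12]
trans cm [-18.84   4.4    0.22]
twist [-0.3  0.1  0. ]
twist [-1.0e-01 -5.0e-01 -1.8e+02]
```

View pics/w7.png

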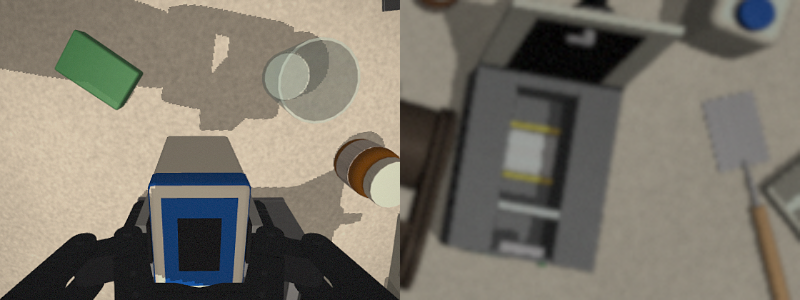

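The hatch is still upright. The bay shows two yellow bars at top-view pixels (365,211) and (361,231), and the cassette is held straight. I'll carry it over the bay and look again.

```bash

python3 -m inch '[{"twist":[0,0,0],"translation":[-3,0.7,0],"jaw":3.5},{"twist":[0,0,0],"translation":[-3.2,0.75,0],"jaw":3.5},{"twist":[0,0,0],"translation":[-3.2,0.75,0],"jaw":3.5},{"twist":[0,0,0],"translation":[-3.2,0.75,0],"jaw":3.5},{"twist":[0,0,0],"translation":[-3.2,0.75,0],"jaw":3.5}]' >/dev/null
python3 -m inch '[{"twist":[0,0,0],"translation":[-3.0,0.7,0],"jaw":3.5},{"twist":[0,0,0],"translation":[0,0,1.2],"jaw":3.5},{"twist":[0,0,0],"translation":[0,0,1.2],"jaw":3.5},{"twist":[0,0,0],"translation":[0,0,0],"jaw":3.5},{"twist":[0,0,0],"translation":[0,0,0],"jaw":3.5}]' 
python3 - <<'E'
from h import *
p=snap('wrist','w8')
t=bot.capture('top')
hsv=cv2.cvtColor(t['color'],cv2.COLOR_RGB2HSV)
go([.560,-.2435,.067],-9.2)
E
```

```text
time: 21.23
tool_pos: [0.5601, -0.2415, 0.1876]
tool_rot: [0.761, 0.649, -0.002, -0.003]
contact_force: [-1.0, -0.1, -2.0]
finger_gap: 0.0456
gripper_force: 49.2
t 21.33 pos [ 0.5616 -0.2421  0.1906] rpy [-179.9    0.    80.9] F [ 0.4  1.2 -3. ] gap 0.0458 gf 49.2 q [-0.57  0.2   1.78 -0.    1.16 -0.41]
trans cm [-0.15 -0.12 12.36]
twist [-0.1  0.   0.1]
twist [-1.000e-01 -1.000e-01 -1.799e+02]
```

View pics/w8.png

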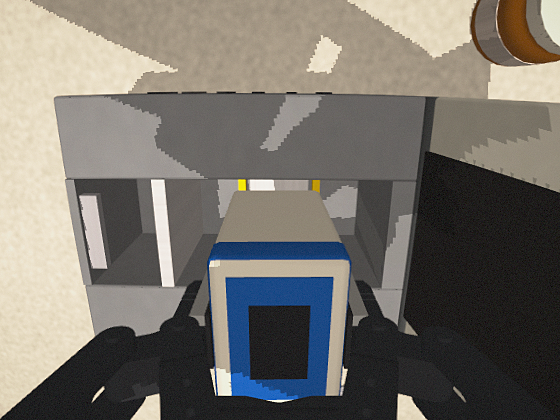

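The wrist view over the bay shows the inner +y rim edge at row 179, the inner -y rim edge near row 286, and the bars' inner edges at columns 246 and 312, row 185.

```bash
python3 - <<'E'
from h import *
p=snap('wrist');s,T=st()
def u(uv,z):
    d=onz(p,uv,z)-np.array([s['tool_pos'][0],s['tool_pos'][1],z]);return np.round([d@ux*1000,d@uy*1000],1)
for n,q,z in (('+y in',(200,179),.107),('+y in',(385,179),.107),('+y out',(100,96),.107),('+y out',(400,97),.107),('-y in',(100,286),.107),('-y in',(200,287),.107),('bar-',(246,185),.02),('bar+',(312,185),.02),
 ('cap',(215,262),.19-.057+.085),('cap',(346,262),.19-.057+.085)):print(n,u(q,z))
E
```

```text
t 21.38 pos [ 0.562  -0.2425  0.1916] rpy [1.80e+02 1.00e-01 8.09e+01] F [ 0.7  0.2 -3.1] gap 0.0452 gf 49.2 q [-0.57  0.19  1.78 -0.    1.16 -0.41]
+y in [-48.5  31.4]
+y in [62.5 31.6]
+y out [-103.3   80.2]
+y out [67.1 79.2]
-y in [-121.7  -42.1]
-y in [-53.4 -41.9]
bar- [-28.9   5.6]
bar+ [26.8  5.7]
cap [-21.2  31.2]
cap [19.7 31.3]
```

```bash

python3 -m inch '[{"twist":[0,0,0],"translation":[-0.5,-0.05,0],"jaw":3.5},{"twist":[0,0,0],"translation":[0,0,1],"jaw":3.5},{"twist":[0,0,0],"translation":[0,0,1],"jaw":3.5},{"twist":[0,0,0],"translation":[0,0,1],"jaw":3.5},{"twist":[0,0,0],"translation":[0,0,0],"jaw":3.5}]'
python3 -m inch '[{"twist":[0,0,0],"translation":[0,0,1],"jaw":3.5},{"twist":[0,0,0],"translation":[0,0,1],"jaw":3.5},{"twist":[0,0,0],"translation":[0,0,1],"jaw":3.5},{"twist":[0,0,0],"translation":[0,0,1],"jaw":3.5},{"twist":[0,0,0],"translation":[0,0,0],"jaw":3.5}]'
python3 -m inch '[{"twist":[0,0,0],"translation":[0,0,1],"jaw":3.5},{"twist":[0,0,0],"translation":[0,0,1],"jaw":3.5},{"twist":[0,0,0],"translation":[0,0,0.5],"jaw":3.5},{"twist":[0,0,0],"translation":[0,0,0],"jaw":3.5},{"twist":[0,0,0],"translation":[0,0,0],"jaw":3.5}]'
```

```text
time: 21.8
tool_pos: [0.5587, -0.2473, 0.1576]
tool_rot: [0.761, 0.648, -0.001, -0.003]
contact_force: [-0.8, 0.4, -3.4]
finger_gap: 0.0457
gripper_force: 49.3
time: 22.22
tool_pos: [0.5589, -0.2475, 0.1181]
tool_rot: [0.761, 0.648, -0.001, -0.002]
contact_force: [-0.9, 1.4, -3.7]
finger_gap: 0.0455
gripper_force: 49.3
time: 22.63
tool_pos: [0.5603, -0.2485, 0.096]
tool_rot: [0.761, 0.648, -0.001, 0.0]
contact_force: [0.2, -0.0, -3.9]
finger_gap: 0.0457
gripper_force: 49.3
```

```bash

python3 -m inch '[{"twist":[0,0,0],"translation":[0,0,0.7],"jaw":3.5},{"twist":[0,0,0],"translation":[0,0,0.7],"jaw":3.5},{"twist":[0,0,0],"translation":[0,0,0.5],"jaw":3.5},{"twist":[0,0,0],"translation":[0,0,0.3],"jaw":3.5},{"twist":[0,0,0],"translation":[0,0,0],"jaw":3.5}]'
python3 -m inch '[{"twist":[0,0,0],"translation":[0,0,0.2],"jaw":3.5},{"twist":[0,0,0],"translation":[0,0,0.15],"jaw":3.5},{"twist":[0,0,0],"translation":[0,0,0],"jaw":3.5},{"twist":[0,0,0],"translation":[0,0,0],"jaw":3.5}]'
```

```text
time: 23.05
tool_pos: [0.5598, -0.2482, 0.0732]
tool_rot: [0.761, 0.648, -0.001, -0.001]
contact_force: [1.0, 0.3, -3.6]
finger_gap: 0.0454
gripper_force: 49.4
time: 23.38
tool_pos: [0.5606, -0.2487, 0.0712]
tool_rot: [0.761, 0.648, -0.001, 0.001]
contact_force: [-0.7, 0.6, -3.5]
finger_gap: 0.0458
gripper_force: 49.4
```

```bash

python3 -m inch '[{"twist":[0,0,0],"translation":[0,0,0.2],"jaw":3.5},{"twist":[0,0,0],"translation":[0,0,0.15],"jaw":3.5},{"twist":[0,0,0],"translation":[0,0,0],"jaw":3.5},{"twist":[0,0,0],"translation":[0,0,0],"jaw":3.5}]'
python3 -m inch '[{"twist":[0,0,0],"translation":[0,0,0.1],"jaw":3.5},{"twist":[0,0,0],"translation":[0,0,0],"jaw":3.5},{"twist":[0,0,0],"translation":[0,0,0],"jaw":3.5}]'
```

```text
time: 23.72
tool_pos: [0.5605, -0.2486, 0.0675]
tool_rot: [0.761, 0.648, -0.001, 0.0]
contact_force: [0.5, 0.3, -2.9]
finger_gap: 0.046
gripper_force: 49.2
time: 23.97
tool_pos: [0.5606, -0.2487, 0.0673]
tool_rot: [0.761, 0.648, -0.001, 0.001]
contact_force: [-2.5, 1.4, 2.2]
finger_gap: 0.0457
gripper_force: 49.7
```

It's on the floor at the expected height. Now I'll let go, rise and check.

```bash

python3 -m inch '[{"twist":[0,0,0],"translation":[0,0,0],"jaw":5},{"twist":[0,0,0],"translation":[0,0,0],"jaw":6},{"twist":[0,0,0],"translation":[0,0,0],"jaw":7},{"twist":[0,0,0],"translation":[0,0,0],"jaw":7},{"twist":[0,0,0],"translation":[0,0,-1],"jaw":7}]' >/dev/null
python3 -m inch '[{"twist":[0,0,0],"translation":[0,0,-2],"jaw":7},{"twist":[0,0,0],"translation":[0,0,-3],"jaw":7},{"twist":[0,0,0],"translation":[0,0,-3],"jaw":7},{"twist":[0,0,0],"translation":[0,0,-3],"jaw":7},{"twist":[0,0,0],"translation":[0,0,-3],"jaw":7}]' 
python3 -m inch '[{"twist":[0,0,0],"translation":[0,0,-3],"jaw":7},{"twist":[0,0,0],"translation":[0,0,0],"jaw":7},{"twist":[0,0,0],"translation":[0,0,0],"jaw":7}]' >/dev/null
python3 - <<'E'
from h import *
p=snap('wrist'); s,T=st()
t=snap('scene')
cv2.imwrite('pics/w9.png',np.hstack([cv2.resize(p['color'],(480,360)),cv2.resize(t['color'][180:330,140:273],(320,360))])[:,:,::-1])
O=np.array([.5605,-.2487,0])
for b in bot.boxes_of(p,'fresh_mid')[:1]: d=onz(p,b['location'],.095)-O;print(b,d@ux,d@uy)
E
```

```text
time: 24.8
tool_pos: [0.5605, -0.2484, 0.2189]
tool_rot: [0.761, 0.648, -0.0, 0.001]
contact_force: [1.0, 0.1, -1.0]
finger_gap: 0.07
gripper_force: 0.0
t 25.1 pos [ 0.5608 -0.2485  0.2478] rpy [1.799e+02 1.000e-01 8.080e+01] F [ 0.4 -0.6 -0.9] gap 0.07 gf 0.0 q [-0.58  0.15  1.73 -0.    1.26 -0.42]
{'location': [274.5, 188.4], 'confidence': 0.7} -0.0016308507775642316 0.005589365210935891
```

View pics/w9.png

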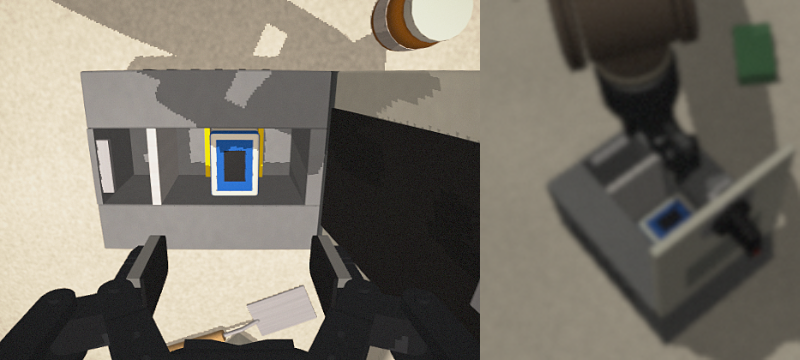

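The cassette sits square between the yellow bars (wrist (235,165) in the picture) and the hatch stands upright or beyond. The gripper is clear, so I'm handing in.

```bash
python3 -c "
from workcell import bot
print(bot.sign_off())"
```

```text
the job is handed in; nothing more can be done
None
```

I handed the job in at about 25 s on the robot's clock; no verdict came back. The latch is turned, the hatch stands open at about 97° (my estimate), and the blue-capped cassette is in its seat between the yellow bars and released, with nothing else touched that I saw.

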